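# Check a trolley brake lever against its stop

## Task

Two trolley brake handles are set up on the bench; check the one with the red lever. Keeping your fingers together, put the backs of the fingers against the outside of the red lever and gently press it in towards the bar until it comes up against its stop, short of the bar; let it spring all the way back out, then press it in to the stop again and finish while holding it there so that I can gauge the gap. Do not take the lever between the fingers, and leave the yellow lever and the small things standing about alone.

Things in the scene. Friction and masses are not known exactly. Their poses are not given: they have to be found in the camera images.
- red_stand: Brake handle, red lever. Fixed. Origin on the worktop under the middle of the bar; x from lever to bar (the way to press), y along the bar. Base plate 130x150x12 mm; on two posts a level bar 170 mm long, 125 mm up, 32 mm thick over its black grip; all below 146 mm. The lever lies in front (-x) at the same height, pivots at x -30, y +60 mm in a clamp and runs to -y, its free end away from the bar.
- yellow_stand: Brake handle of the same make and size with a yellow lever, to be left alone; same frame as red_stand. The two may stand in either order.
- red_lever (a joint): Red lever about its upright pivot, rad: 0 = right out (springs back there), grows as it is pressed in, 0.30 = at the stop; the press point then has moved about 28 mm. The spring pushes back there with 1.5 N when out, 3.5 N at the stop; beyond, the rod flexes (not counted in this angle), adding about 3 N for each further mm. At the stop about 18 mm of air is left to the bar. Over 25 N is too hard.
- red_press (a point): Press point on the centre line of the lever's rod (round, 14 mm thick, 21 mm ball 30 mm farther on), 95 mm from the pivot, 125 mm up; moves with the lever. x square to the rod towards the bar, -y to the ball end; the rod's outside is at x -7 mm. In red_stand's frame: lever out x -69, y -27 mm, yaw -0.42; at the stop x -41, y -34 mm, yaw -0.12.
- red_bar (a point): Point on the centre line of the bar behind the red lever's press point, 125 mm above the worktop.
- yellow_lever (a joint): Angle of the yellow lever, as red_lever; it must stay out (0).
- dropper_mid (a point): Small brown dropper bottle, 28 mm across, 84 mm tall, loose, standing on the front corner of red_stand's base plate below the pivot; point on its axis 35 mm above its foot.
- weighing_mid (a point): Small glass weighing bottle with lid, 35 mm across, 65 mm tall, loose, standing on the front corner of yellow_stand's base plate below the pivot; point on its axis 35 mm above its foot.
- beaker_mid (a point): Clear 100 ml beaker, 57 mm across, 74 mm tall, loose, right of the handles; point on its axis 35 mm above its foot.
- screwdriver_mid (a point): Small screwdriver with a red handle lying on the worktop near the robot, 156 mm long along its y, 21 mm thick, loose; its middle.

How it is judged:
On the way, in this order (a step that is already met when the one before it is completed fails the run):
1. the red lever is pressed in to its stop with the fingers (value of joint red_lever above 0.28 rad and contact force between the fingers and red_lever above 2 N), for 0.2 s.
2. the red lever is let back out all the way (value of joint red_lever below 0.04 rad), for 0.2 s.
At the end, for the whole second after the job is handed in: The red lever is held in at its stop by the fingers (lever angle above 0.28 rad, stop at 0.30; fingers press on it with 2 to 25 N), the yellow lever is out (below 0.05 rad) and each small loose thing is within 20 mm of where it stood (all of step 1 and contact force between the fingers and red_lever below 25 N and value of joint yellow_lever below 0.05 rad and distance of each of dropper_mid, weighing_mid, beaker_mid, screwdriver_mid from where it was at the start of the episode below 0.02 m); the arm keeps its last pose, push and grip.
It fails at once if the red lever is pressed harder than 30 N (contact force between the fingers and red_lever above 30 N).
It fails at once if the red lever is taken between the fingers (contact force between the fingers and red_lever above 1 N and x of the grasp point in the frame of red_press between -0.008 and 0.03 m and z of the grasp point in the frame of red_press between -0.03 and 0.012 m).
It fails at once if the yellow lever is pressed (value of joint yellow_lever above 0.06 rad).
It fails at once if a small loose thing is pushed away, knocked over or lifted (distance of any of dropper_mid, weighing_mid, beaker_mid, screwdriver_mid from where it was at the start of the episode above 0.02 m).
It also fails if it takes over 48 s, if anything falls off the work surface, if the arm or the gripper's body presses on something with over 40 N, if the wrist force passes 120 N, or if a joint passes its speed limit or range.

## Robot

A 6-joint arm with a two-finger parallel gripper is mounted at the origin on a cart in front of the work surface, level with it; the furniture and walls round the work are solid. World frame = base frame: x ahead of the robot, y to its left, z up, the work surface at z = 0. Lengths are in m, angles in rad, forces in N, time in s.
With the tool pointing down it reaches from about 0.375 to 0.975 m from the base axis. Payload 3.8 kg.
Tool frame: the origin (TCP) lies at the very end of the fingers, on their centre line; the grasp point (between the pads) lies 19 mm behind it (bot.grip_depth is the distance from the TCP to the grasp point, in m); z points along the fingers, y is the direction in which the jaws open and shut (so a half turn about z gives the same grasp; the last joint's range is limited). The gripper opens to 85 mm and grips with 20 to 120 N. Pads are 22 mm wide; open, the fingers measure 114 mm over their backs; the gripper's body (76 mm by 85 mm) begins 54 mm behind the grasp point. The pads swing forward as they close: fully open they stand 13 mm farther back than shut.
Start: joints at [-1.351, 0.264, 1.604, -0, 1.274, -0.037], TCP at [0.171, -0.653, 0.231] pointing down, gripper open.
Joint ranges: [-2.63, 2.63], [-0.94, 2.18], [0.31, 2.57], [-1.31, 4.45], [0, 2.66], [-2.55, 2.55]. Speed limits (rad/s): [2.57, 2.57, 3.14, 3.14, 3.14, 3.14].

## Interface

Orientations are given as a rotation vector (axis times angle).
In Python, from workcell import bot, cams, job gives the robot as it stands.
- The arm moves only by the tool apply_moves, never from a script. Its argument "targets" is a list of rows, each an object of numbers: "dx", "dy", "dz": the shift along the tool's x, y, z in units of 30 mm (1.0 is 30 mm); "wx", "wy", "wz": the turn, a rotation vector about the tool's x, y, z in units of 6 degrees (1.0 is 6 degrees); "jaw": the opening, from 0 (shut) to 1 (fully open). In form: [{"dx": .., "dy": .., "dz": .., "wx": .., "wy": .., "wz": .., "jaw": ..}, ...]. A call has 1 to 5 rows; each row shifts and turns the commanded pose from where the row before left it, along the tool's axes as they then stand; what a row does not reach is not made up. A row lasts 1/10 s, in which the tool goes at most 50 mm and 8.59 degrees, less where a joint would pass 70% of its speed; a pose out of reach is approached as far as the arm can. A call is refused whole if a number of a shift passes 1 or a number of a turn 1, either way. A call with a gripper value outside its range is refused whole. The fingers move at their own pace and stop on an object; "newtons" is the grip in N (left out, the last holds). Time passes only in rows, so rows that do not move let the fingers close. It gives the time, the measured TCP pose, the force and the opening at its end, in the units of the state.
- bot.read_state(): the state, without advancing time (a new reading comes with each control period).
- cams.read_camera(name): name is "side" or "top"; returns a dict with "color" (480x640x3 uint8, red, green, blue), "range_z" (480x640 float32, m along the optical axis (not along the pixel's ray), 0 where there is no reading), "fx", "fy", "cx", "cy" (pixels), "eye" and "rotation" of the camera in the world. Camera axes: x right, y down, z forward; pixel columns grow to the right and rows downward; lengths in m; the calibration is good to about 2 mm. A picture is of the moment at which its call begins.
- job.finish_job(): hands the job in, once; it reports no verdict.
The state is a dict: "time": time; "q": joint angles; "joint_vel": joint speeds; "joint_torque": joint torques, N m; "tool_pos": TCP position; "tcp_rot": TCP orientation; "wrist_force": force on the tool from outside, world axes, zero at the start; "torque": the same for the moment, N m; "width": opening from 0.0 (shut) to 1.0 (fully open).
Only numpy, scipy, OpenCV 4.12 (cv2) and the standard library are available. Lean on these libraries where they do the work, as an engineer would, in place of code of your own. Each camera call takes 0.05 s, during which the arm holds its last target.

## Working session

There is one attempt and no reset: what is moved stays moved. The work goes in short steps, Python scripts to look and compute and a tool call to move; the robot and the scene stay as the last step left them, time stands still between calls to the robot, and variables do not carry over. Pictures are saved under pics/ and viewed, and the job is handed in when it is done.

Besides the shell and the picture viewer there is one more tool, called after ">>>" as name([rows], argument=value, ...), one row to a line, values as JSON. apply_moves: Moves the arm, as the interface text tells. Its arguments: {"type":"object","properties":{"targets":{"type":"array"},"newtons":{"type":"number"}},"required":["targets"]}

```bash
mkdir -p pics; ls; python3 - <<'E'
from workcell import bot,cams,job
import cv2,numpy as np
s=bot.read_state(); print(s)
for n in("side","top"):
    c=cams.read_camera(n); cv2.imwrite(f"pics/{n}0.png",c["color"][...,::-1]); np.savez(f"{n}0.npz",**c)
    print(n,c["fx"],c["fy"],c["cx"],c["cy"],c["eye"],c["rotation"])
E
```

```text
pics
{'time': 0.0, 'q': array([-1.35092798e+00,  2.64785268e-01,  1.60539777e+00,  4.72557041e-05,
        1.27365398e+00, -3.69028067e-02]), 'joint_vel': array([ 0.00127728, -0.00084983,  0.00059619,  0.0005565 ,  0.00118959,
        0.00123515]), 'joint_torque': array([ 1.55383568e-04, -5.15110230e+01, -3.67316866e+01, -2.90511280e-04,
        1.29021736e-02, -1.50772757e-05]), 'tool_pos': array([ 0.1712751 , -0.65215681,  0.22992752]), 'tcp_rot': array([-3.11351908e+00, -4.01919771e-01,  2.51234446e-04]), 'wrist_force': array([-0.33445701, -0.37838162, -0.23917776]), 'torque': array([-0.0323485 , -0.02432759,  0.00967793]), 'width': 0.9954211489263639}
side 557.2440509132148 557.2440509132148 324.33298924924725 237.64334112535275 [0.13485017 0.56848689 0.74521722] [-0.45495813  2.6485394  -1.3463249 ]
top 607.7758159468785 607.7758159468785 323.0078249660797 237.21205738568133 [ 0.19983714 -0.28177151  1.39385924] [-2.08714946  2.14856716 -0.2007331 ]
```

View pics/side0.png

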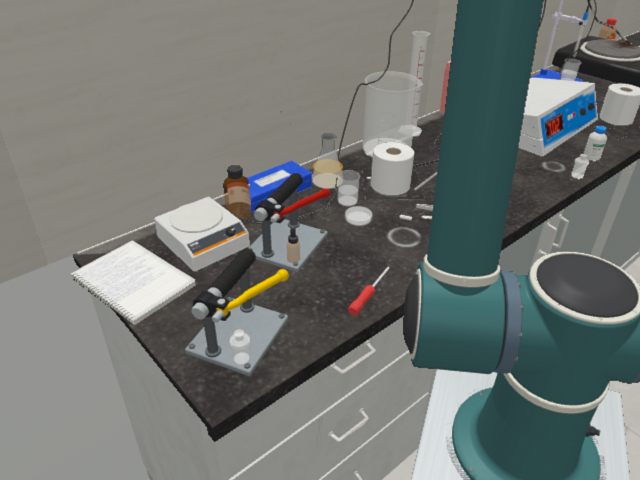

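View pics/top0.png

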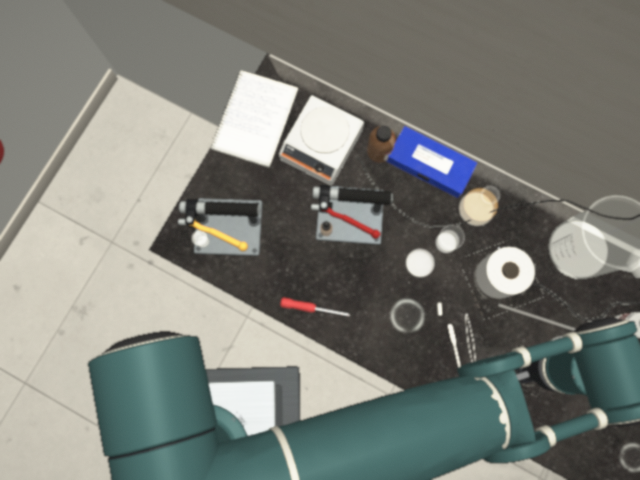

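The side view shows the red handle at about (290,230) and the yellow at (240,310). In the top view the red rod runs (328,208) to (378,234), the dropper stands at (326,229), the yellow handle is at (225,225), the screwdriver at (315,306) and the beaker near (449,238).

```bash
cat > h.py <<'E'
import numpy as np,cv2
from scipy.spatial.transform import Rotation as R
def pts(c,mask=None,z=None):
    M=R.from_rotvec(c["rotation"]).as_matrix() if np.size(c["rotation"])==3 else c["rotation"]
    v,u=np.nonzero(mask)
    d=np.stack([(u-c["cx"])/c["fx"],(v-c["cy"])/c["fy"],np.ones(len(u))],1)
    if z is None:
        r=c["range_z"][v,u]; ok=r>0; return (d*r[:,None])[ok]@M.T+c["eye"]
    w=d@M.T; t=(z-c["eye"][2])/w[:,2]; return c["eye"]+w*t[:,None]
def px(c,p):
    M=R.from_rotvec(c["rotation"]).as_matrix() if np.size(c["rotation"])==3 else c["rotation"]
    q=(np.atleast_2d(p)-c["eye"])@M
    return np.stack([q[:,0]/q[:,2]*c["fx"]+c["cx"],q[:,1]/q[:,2]*c["fy"]+c["cy"]],1)
def colmask(c,kind):
    h=cv2.cvtColor(c["color"],cv2.COLOR_RGB2HSV); H,S,V=h[...,0],h[...,1],h[...,2]
    if kind=="red": m=((H<8)|(H>172))&(S>150)&(V>60)
    if kind=="yel": m=(abs(H.astype(int)-23)<6)&(S>170)&(V>120)
    return m
E
python3 - <<'E'
import numpy as np,cv2
from h import *
for n in("top","side"):
    c=dict(np.load(f"{n}0.npz"))
    for k in("red","yel"):
        m=colmask(c,k).astype(np.uint8)
        N,l,st,ce=cv2.connectedComponentsWithStats(m)
        for i in range(1,N):
            if st[i,4]>60:
                P=pts(c,l==i); Q=pts(c,l==i,0.125)
                print(n,k,st[i],ce[i],"depth med",np.median(P,0).round(3),"zrange",np.percentile(P[:,2],[5,95]).round(3))
                a=Q[:,:2]-Q[:,:2].mean(0); u,s,vt=np.linalg.svd(a,full_matrices=False); t=a@vt[0]
                print("   plane125 ends",(Q[:,:2].mean(0)+vt[0]*t.min()).round(3),(Q[:,:2].mean(0)+vt[0]*t.max()).round(3), "w",np.percentile(a@vt[1],[2,98]).round(4))
E
```

```text
top red [326 208  53  30 229] [354.01310044 222.87336245] depth med [ 0.476 -0.349  0.134] zrange [0.129 0.139]
   plane125 ends [ 0.509 -0.289] [ 0.45  -0.397] w [-0.0047  0.0052]
top red [281 298  34  14 271] [296.98154982 304.39483395] depth med [ 0.316 -0.217  0.02 ] zrange [0.011 0.025]
   plane125 ends [ 0.3   -0.256] [ 0.315 -0.188] w [-0.0082  0.0083]
side red [547 117  13  17 144] [553.65972222 125.5       ] depth med [-0.015 -1.048  0.07 ] zrange [0.055 0.084]
   plane125 ends [-0.011 -0.977] [ 0.005 -0.863] w [-0.0151  0.0127]
side red [273 189  57  30 381] [304.20734908 201.74278215] depth med [ 0.48  -0.339  0.128] zrange [0.119 0.133]
   plane125 ends [ 0.448 -0.401] [ 0.517 -0.272] w [-0.0116  0.0132]
side red [348 285  26  30 338] [360.66272189 300.13905325] depth med [ 0.316 -0.207  0.017] zrange [0.004 0.021]
   plane125 ends [ 0.282 -0.132] [ 0.296 -0.056] w [-0.009   0.0088]
side yel [217 269  72  47 623] [257.11235955 289.20545746] depth med [ 0.459 -0.058  0.128] zrange [0.12  0.132]
   plane125 ends [ 0.43 -0.12] [0.492 0.011] w [-0.0102  0.0107]
```

```bash
python3 - <<'E'
import numpy as np,cv2
from h import *
for n,rz,yz in (("top",(354,222),(225,236)),("side",(304,201),(257,289))):
    c=dict(np.load(f"{n}0.npz"))
    for k,s in (("red",rz),("yel",yz)):
        m=colmask(c,k) if k=="red" or n=="side" else ((cv2.cvtColor(c["color"],cv2.COLOR_RGB2HSV)[...,0]<32)&(cv2.cvtColor(c["color"],cv2.COLOR_RGB2HSV)[...,1]>140)&(c["color"][...,0]>120))
        w=np.zeros_like(m); w[s[1]-28:s[1]+28,s[0]-45:s[0]+45]=1
        m=m&w
        P=pts(c,m); P=P[(P[:,2]>.11)&(P[:,2]<.15)]
        Q=pts(c,m,0.130)
        for nm,X in(("depth",P),("plane",Q)):
            x=X[:,:2]; vx,vy,x0,y0=cv2.fitLine(x.astype(np.float32),cv2.DIST_HUBER,0,.01,.01).ravel()
            d=np.array([vx,vy]); d=d*(-1 if d[1]>0 else 1); t=(x-[x0,y0])@d
            b=np.array([x0,y0])+d*t.max()
            print(n,k,nm,"end",b.round(4),"start",(b-d*(t.max()-t.min())).round(4),"len",np.ptp(t).round(4),"yaw",np.arctan2(d[0],-d[1]).round(3))
            # bars: dark points z .12-.15
    h=c["color"].max(2); r=np.ones_like(h,bool)
    P=pts(c,(h<60)&(c["range_z"]>0)); P=P[(P[:,2]>.125)&(P[:,2]<.148)&(P[:,0]>.4)&(P[:,0]<.62)]
    for lo,hi in((-.45,-.24),(-.2,.1)):
        x=P[(P[:,1]>lo)&(P[:,1]<hi)]
        if len(x)<20: print(n,len(x));continue
        vx,vy,x0,y0=cv2.fitLine(x[:,:2].astype(np.float32),cv2.DIST_HUBER,0,.01,.01).ravel()
        print(n,"bar",lo,len(x),"mid",x0.round(3),y0.round(3),"yaw",np.arctan2(-vx*np.sign(vy),abs(vy)).round(3),x.min(0).round(3),x.max(0).round(3))
    c=c["color"][160:340,160:460] if n=="side" else c["color"][160:340,160:460]
    cv2.imwrite(f"pics/{n}_crop.png",cv2.resize(c[...,::-1],(800,480),interpolation=cv2.INTER_CUBIC))
E
```

```text
top red depth end [ 0.4477 -0.3963] start [ 0.5071 -0.2899] len 0.1218 yaw -0.51
top red plane end [ 0.4486 -0.3967] start [ 0.5079 -0.289 ] len 0.1229 yaw -0.504
top yel depth end [ 0.4294 -0.1162] start [ 0.4863 -0.0032] len 0.1265 yaw -0.466
top yel plane end [ 0.43   -0.1162] start [ 0.4866 -0.003 ] len 0.1266 yaw -0.464
top bar -0.45 725 mid 0.53 -0.377 yaw -0.109 [ 0.505 -0.426  0.125] [ 0.56  -0.274  0.148]
top bar -0.2 751 mid 0.512 -0.065 yaw -0.041 [ 0.482 -0.14   0.125] [0.538 0.009 0.148]
side red depth end [ 0.4461 -0.394 ] start [ 0.516  -0.2697] len 0.1425 yaw -0.512
side red plane end [ 0.4451 -0.393 ] start [ 0.5138 -0.2653] len 0.145 yaw -0.494
side yel depth end [ 0.428  -0.1127] start [0.4911 0.0139] len 0.1415 yaw -0.462
side yel plane end [ 0.4278 -0.114 ] start [0.4892 0.0157] len 0.1434 yaw -0.442
side bar -0.45 545 mid 0.532 -0.329 yaw -0.065 [ 0.506 -0.421  0.125] [ 0.563 -0.268  0.146]
side bar -0.2 1095 mid 0.511 -0.063 yaw -0.049 [ 0.483 -0.139  0.125] [0.54  0.015 0.145]
```

View pics/top_crop.png

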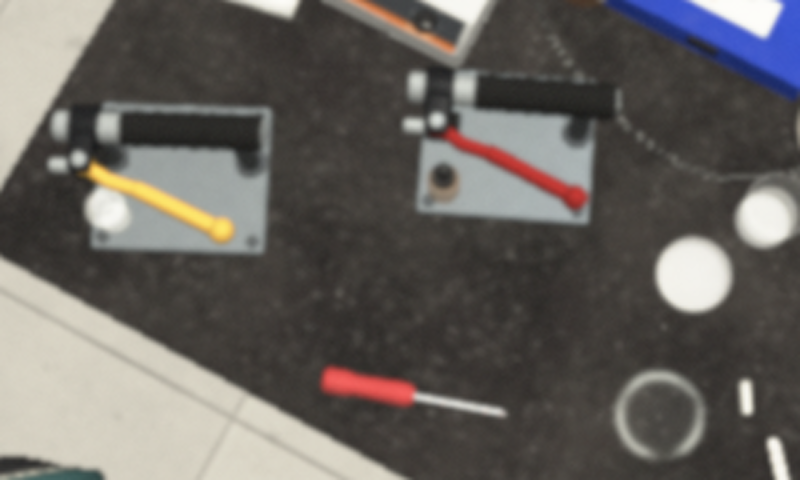

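View pics/side_crop.png

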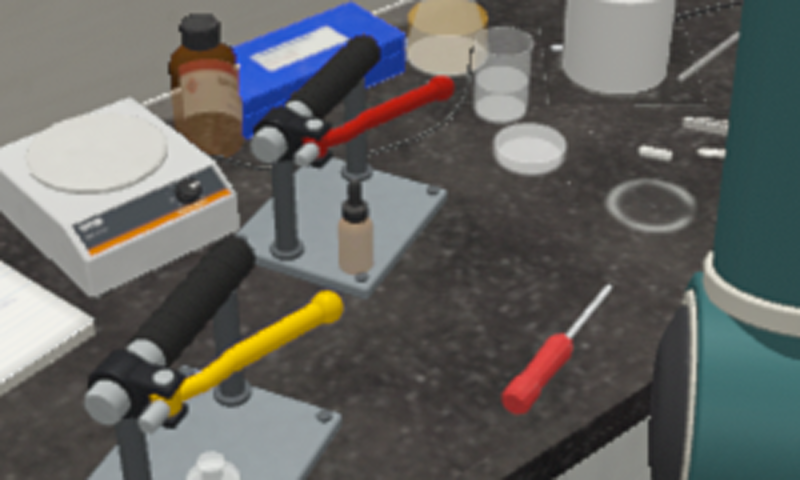

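```bash
cat >> h.py <<'E'
def plan(pos,yaw,rows):
    """tool-frame units to reach pos, tool y at world yaw, tool z down"""
    from workcell import bot
    s=bot.read_state(); M=R.from_rotvec(s["tcp_rot"])
    u=np.array([np.cos(yaw),np.sin(yaw),0]); z=np.array([0,0,-1.]); x=np.cross(u,z)
    T=R.from_matrix(np.stack([x,u,z],1))
    d=M.inv().apply(np.array(pos)-s["tool_pos"])/0.03
    w=np.degrees((M.inv()*T).as_rotvec())/6
    print("t",s["time"].__round__(2),"pos",s["tool_pos"].round(4),"F",s["wrist_force"].round(2),"w",round(s["width"],3))
    ya=M.as_matrix()[:,1]; print("yaw",np.arctan2(ya[1],ya[0]).round(3),"zaxis",M.as_matrix()[:,2].round(3))
    print("shift units",d.round(2),"per row",(d/rows).round(3)," turn units",w.round(2))
E
python3 - <<'E'
import numpy as np
from h import *
A=np.array([.171,-.652]);B=np.array([.416,-.342])
for n in("top","side"):
    c=dict(np.load(f"{n}0.npz")); P=pts(c,c["range_z"]>0)
    t=np.clip((P[:,:2]-A)@(B-A)/((B-A)@(B-A)),0.3,1); d=np.linalg.norm(P[:,:2]-A-t[:,None]*(B-A),axis=1)
    q=P[(d<.09)&(P[:,2]<.5)]; print(n,np.percentile(q[:,2],[50,95,99.9]).round(3), q[np.argsort(-q[:,2])[:5]].round(3))
    q=P[(P[:,0]>.3)&(P[:,1]>-.7)&(P[:,1]<.1)&(P[:,2]>.16)&(P[:,0]<.62)&(P[:,2]<.6)]; print(len(q), q.min(0).round(3) if len(q) else'',q.max(0).round(3) if len(q) else '')
    print(px(c,[[.416,-.342,.107],[.474,-.36,.107],[.467,-.36,.125],[.494,-.369,.125]]).round(0))
plan([.416,-.342,.22],-.30,12)
E
```

```text
top [0.002 0.022 0.497] [[ 0.189 -0.622  0.5  ]
 [ 0.18  -0.62   0.5  ]
 [ 0.186 -0.622  0.5  ]
 [ 0.194 -0.627  0.5  ]
 [ 0.183 -0.62   0.499]]
0  
[[352. 253.]
 [360. 226.]
 [360. 227.]
 [364. 215.]]
side [-0.001  0.021  0.134] [[ 0.451 -0.388  0.136]
 [ 0.451 -0.386  0.135]
 [ 0.451 -0.382  0.134]
 [ 0.457 -0.385  0.134]
 [ 0.453 -0.387  0.134]]
0  
[[335. 214.]
 [311. 204.]
 [314. 198.]
 [304. 193.]]
t 0.1 pos [ 0.1713 -0.6522  0.2301] F [0.03 0.65 0.36] w 0.997
yaw -1.314 zaxis [-0.     0.002 -1.   ]
shift units [10.52 -7.93  0.35] per row [ 0.876 -0.661  0.029]  turn units [-0.02 -0.01 -9.68]
```

>>> apply_moves([
  {"dx":0.5,"dy":-0.4,"dz":0,"jaw":0},
  {"dx":0.9,"dy":-0.7,"jaw":0},
  {"dx":0.9,"dy":-0.7,"jaw":0},
  {"dx":0.9,"dy":-0.7,"jaw":0},
  {"dx":0.9,"dy":-0.7,"jaw":0},
], newtons=40)

```text
invalid input at $.targets[0]: expected keys dx, dy, dz, wx, wy, wz, jaw
```

>>> apply_moves([
  {"dx":0.9,"dy":-0.7,"jaw":0},
  {"dx":0.9,"dy":-0.7,"jaw":0},
  {"dx":0.9,"dy":-0.7,"jaw":0},
  {"dx":0.9,"dy":-0.7,"jaw":0},
  {"dx":0.5,"dy":-0.4,"jaw":0},
])

```text
invalid input at $.targets[0]: expected keys dx, dy, dz, wx, wy, wz, jaw
```

>>> apply_moves([
  {"wz":-0.6,"jaw":0},
  {"wz":-1,"jaw":0},
  {"wz":-1,"jaw":0},
  {"wz":-1,"jaw":0},
  {"wz":-1,"jaw":0},
])

```text
invalid input at $.targets[0]: expected keys dx, dy, dz, wx, wy, wz, jaw
```

>>> apply_moves([
  {"wz":-1,"jaw":0},
  {"wz":-1,"jaw":0},
  {"wz":-1,"jaw":0},
  {"wz":-1,"jaw":0},
  {"wz":-1,"jaw":0},
])

```text
invalid input at $.targets[0]: expected keys dx, dy, dz, wx, wy, wz, jaw
```

```bash
python3 - <<'E'
from h import *
plan([.416,-.342,.22],-.30,3)
E
```

```text
t 0.1 pos [ 0.1713 -0.6522  0.2301] F [0.03 0.65 0.36] w 0.997
yaw -1.314 zaxis [-0.     0.002 -1.   ]
shift units [10.52 -7.93  0.35] per row [ 3.505 -2.643  0.118]  turn units [-0.02 -0.01 -9.68]
```

>>> apply_moves([
  {"dx":0.5,"dy":-0.4,"dz":0,"wx":0,"wy":0,"wz":0,"jaw":0},
  {"dx":0.9,"dy":-0.7,"dz":0,"wx":0,"wy":0,"wz":0,"jaw":0},
  {"dx":0.9,"dy":-0.7,"dz":0,"wx":0,"wy":0,"wz":0,"jaw":0},
  {"dx":0.9,"dy":-0.7,"dz":0,"wx":0,"wy":0,"wz":0,"jaw":0},
  {"dx":0.9,"dy":-0.7,"dz":0,"wx":0,"wy":0,"wz":0,"jaw":0},
], newtons=40)

```text
time: 0.6
tool_pos: [0.267, -0.5264, 0.2308]
tcp_rot: [-3.115, -0.402, -0.0]
wrist_force: [-0.7, 0.6, -0.3]
width: 0.146
```

>>> apply_moves([
  {"dx":0.9,"dy":-0.7,"dz":0,"wx":0,"wy":0,"wz":0,"jaw":0},
  {"dx":0.9,"dy":-0.7,"dz":0,"wx":0,"wy":0,"wz":0,"jaw":0},
  {"dx":0.9,"dy":-0.7,"dz":0,"wx":0,"wy":0,"wz":0,"jaw":0},
  {"dx":0.9,"dy":-0.7,"dz":0,"wx":0,"wy":0,"wz":0,"jaw":0},
  {"dx":0.5,"dy":-0.4,"dz":0,"wx":0,"wy":0,"wz":0,"jaw":0},
])

```text
time: 1.1
tool_pos: [0.3618, -0.4013, 0.231]
tcp_rot: [-3.114, -0.405, -0.001]
wrist_force: [-0.8, 1.2, 0.2]
width: -0.001
```

>>> apply_moves([
  {"dx":0,"dy":0,"dz":0,"wx":0,"wy":0,"wz":-0.6,"jaw":0},
  {"dx":0,"dy":0,"dz":0,"wx":0,"wy":0,"wz":-1,"jaw":0},
  {"dx":0,"dy":0,"dz":0,"wx":0,"wy":0,"wz":-1,"jaw":0},
  {"dx":0,"dy":0,"dz":0,"wx":0,"wy":0,"wz":-1,"jaw":0},
  {"dx":0,"dy":0,"dz":0,"wx":0,"wy":0,"wz":-1,"jaw":0},
])

```text
time: 1.6
tool_pos: [0.3606, -0.4033, 0.2309]
tcp_rot: [-2.926, -1.141, -0.0]
wrist_force: [-0.1, 0.5, 0.3]
width: -0.003
```

>>> apply_moves([
  {"dx":0,"dy":0,"dz":0,"wx":0,"wy":0,"wz":-1,"jaw":0},
  {"dx":0,"dy":0,"dz":0,"wx":0,"wy":0,"wz":-1,"jaw":0},
  {"dx":0,"dy":0,"dz":0,"wx":0,"wy":0,"wz":-1,"jaw":0},
  {"dx":0,"dy":0,"dz":0,"wx":0,"wy":0,"wz":-1,"jaw":0},
  {"dx":0,"dy":0,"dz":0,"wx":0,"wy":0,"wz":-1,"jaw":0},
])

```text
time: 2.1
tool_pos: [0.3606, -0.4033, 0.2309]
tcp_rot: [-2.531, -1.859, -0.001]
wrist_force: [-0.3, 0.3, 0.9]
width: 0.001
```

```bash
python3 - <<'E'
from h import *
plan([.416,-.342,.22],-.30,3)
E
```

```text
t 2.1 pos [ 0.3606 -0.4033  0.2309] F [-0.28  0.33  0.89] w 0.001
yaw -0.304 zaxis [-0.     0.001 -1.   ]
shift units [2.5  1.15 0.36] per row [0.834 0.383 0.122]  turn units [-0.   -0.01 -0.04]
```

>>> apply_moves([
  {"dx":0.8,"dy":0.4,"dz":0,"wx":0,"wy":0,"wz":0,"jaw":0},
  {"dx":0.9,"dy":0.4,"dz":0,"wx":0,"wy":0,"wz":0,"jaw":0},
  {"dx":0.8,"dy":0.35,"dz":0.6,"wx":0,"wy":0,"wz":0,"jaw":0},
  {"dx":0,"dy":0,"dz":0.8,"wx":0,"wy":0,"wz":0,"jaw":0},
  {"dx":0,"dy":0,"dz":0.8,"wx":0,"wy":0,"wz":0,"jaw":0},
])

```text
time: 2.6
tool_pos: [0.417, -0.3419, 0.1648]
tcp_rot: [2.534, 1.856, 0.001]
wrist_force: [-0.4, -0.1, -0.6]
width: -0.0
```

>>> apply_moves([
  {"dx":0,"dy":0,"dz":0.8,"wx":0,"wy":0,"wz":0,"jaw":0},
  {"dx":0,"dy":0,"dz":0.8,"wx":0,"wy":0,"wz":0,"jaw":0},
  {"dx":0,"dy":0,"dz":0.33,"wx":0,"wy":0,"wz":0,"jaw":0},
  {"dx":0,"dy":0,"dz":0,"wx":0,"wy":0,"wz":0,"jaw":0},
])

```text
time: 3.0
tool_pos: [0.415, -0.3419, 0.1055]
tcp_rot: [-2.533, -1.851, 0.001]
wrist_force: [-0.2, -0.2, 0.2]
width: -0.003
```

```bash
python3 - <<'E'
from h import *
from workcell import cams
for n in("side","top"):
    c=cams.read_camera(n); np.savez(f"{n}1.npz",**c)
    r=c["color"][130:280,230:430]; cv2.imwrite(f"pics/{n}1.png",cv2.resize(r[...,::-1],(800,600),interpolation=cv2.INTER_CUBIC))
plan([.4737,-.36,.107],-.30,3)
E
```

```text
t 3.1 pos [ 0.4167 -0.3437  0.1081] F [ 0.86 -0.79  0.01] w -0.002
yaw -0.309 zaxis [ 0.001 -0.    -1.   ]
shift units [0.06 1.98 0.04] per row [0.02  0.659 0.013]  turn units [ 0.01  0.   -0.08]
```

View pics/side1.png

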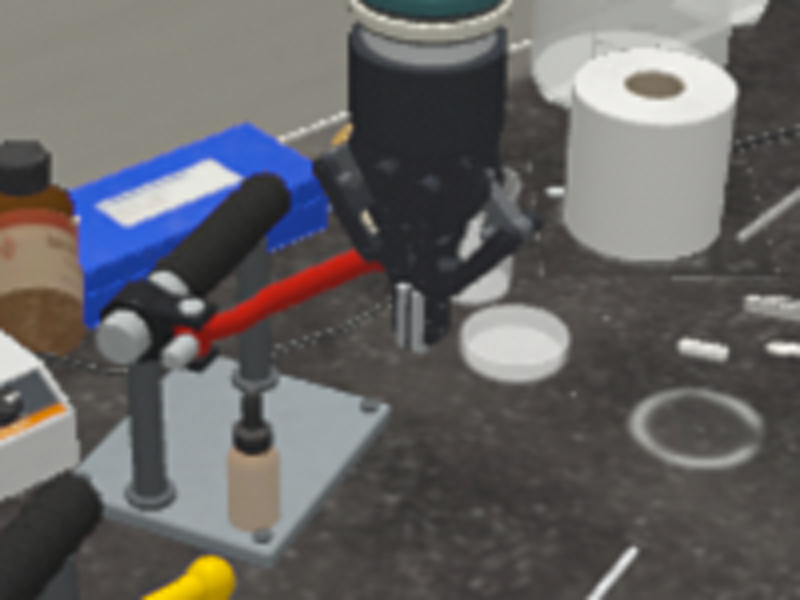

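View pics/top1.png

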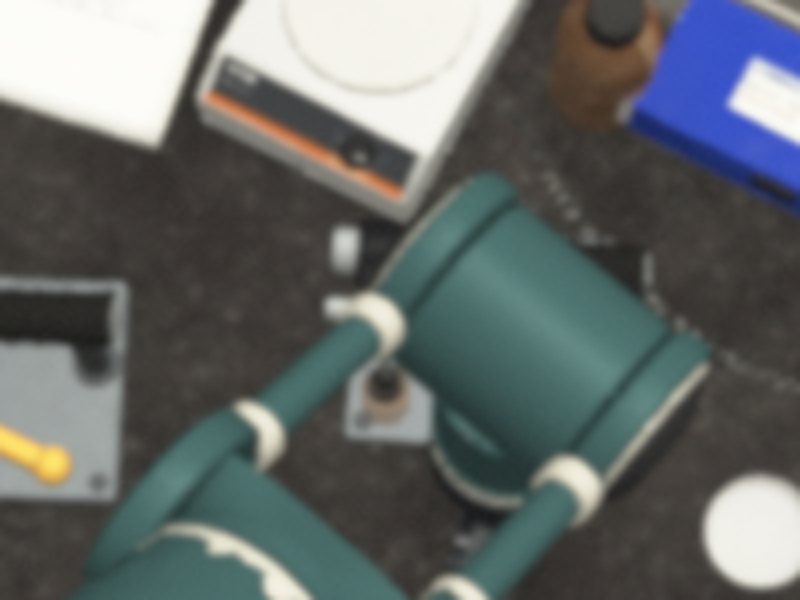

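The side view shows the shut fingers in front of the red rod (tips at crop (410,345)), clear of the dropper at (250,460). The top view is mostly hidden by the wrist. Next I press slowly along tool y and watch the force.

>>> apply_moves([
  {"dx":0,"dy":0.3,"dz":0,"wx":0,"wy":0,"wz":0,"jaw":0},
  {"dx":0,"dy":0.3,"dz":0,"wx":0,"wy":0,"wz":0,"jaw":0},
  {"dx":0,"dy":0.2,"dz":0,"wx":0,"wy":0,"wz":0,"jaw":0},
])

```text
time: 3.4
tool_pos: [0.441, -0.3521, 0.1087]
tcp_rot: [2.534, 1.852, 0.001]
wrist_force: [-0.2, 0.6, 0.8]
width: -0.001
```

>>> apply_moves([
  {"dx":0,"dy":0.15,"dz":0,"wx":0,"wy":0,"wz":0,"jaw":0},
  {"dx":0,"dy":0.15,"dz":0,"wx":0,"wy":0,"wz":0,"jaw":0},
  {"dx":0,"dy":0,"dz":0,"wx":0,"wy":0,"wz":0,"jaw":0},
])

```text
time: 3.7
tool_pos: [0.4482, -0.3539, 0.1073]
tcp_rot: [-2.536, -1.854, 0.0]
wrist_force: [-0.6, -0.3, -0.1]
width: 0.002
```

>>> apply_moves([
  {"dx":0,"dy":0.15,"dz":0,"wx":0,"wy":0,"wz":0,"jaw":0},
  {"dx":0,"dy":0.15,"dz":0,"wx":0,"wy":0,"wz":0,"jaw":0},
  {"dx":0,"dy":0,"dz":0,"wx":0,"wy":0,"wz":0,"jaw":0},
])

```text
time: 4.0
tool_pos: [0.4562, -0.3566, 0.1071]
tcp_rot: [-2.536, -1.853, 0.001]
wrist_force: [-2.0, -0.7, -0.3]
width: -0.001
```

```bash
python3 - <<'E'
from h import *
from workcell import cams
c=cams.read_camera("side"); np.savez("side2.npz",**c)
r=c["color"][130:280,230:430]; cv2.imwrite("pics/side2.png",cv2.resize(r[...,::-1],(800,600),interpolation=cv2.INTER_CUBIC))
plan([.4737,-.36,.107],-.30,3)
E
```

```text
t 4.05 pos [ 0.456  -0.3565  0.1071] F [-1.97  0.03 -0.34] w 0.0
yaw -0.309 zaxis [-0.001  0.    -1.   ]
shift units [0.07 0.6  0.  ] per row [0.022 0.199 0.001]  turn units [-0.01 -0.   -0.08]
```

View pics/side2.png

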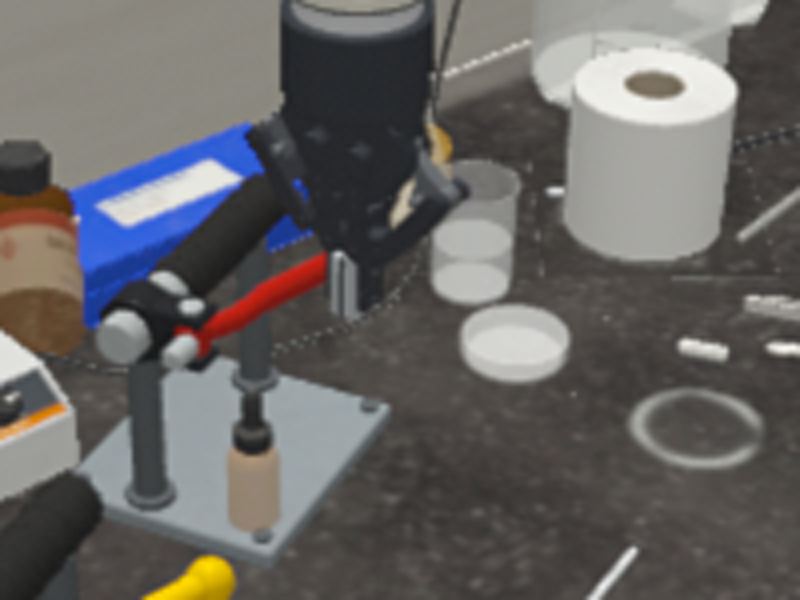

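Contact made: the force is about −2 N along the press direction, and the rod meets the fingers at crop (330,265). Pressing on.

>>> apply_moves([
  {"dx":0,"dy":0.15,"dz":0,"wx":0,"wy":0,"wz":0,"jaw":0},
  {"dx":0,"dy":0.15,"dz":0,"wx":0,"wy":0,"wz":0,"jaw":0},
  {"dx":0,"dy":0,"dz":0,"wx":0,"wy":0,"wz":0,"jaw":0},
])

```text
time: 4.35
tool_pos: [0.4652, -0.3595, 0.1073]
tcp_rot: [2.536, 1.854, -0.0]
wrist_force: [-2.5, -0.6, -0.3]
width: -0.002
```

>>> apply_moves([
  {"dx":0,"dy":0.1,"dz":0,"wx":0,"wy":0,"wz":0,"jaw":0},
  {"dx":0,"dy":0.1,"dz":0,"wx":0,"wy":0,"wz":0,"jaw":0},
  {"dx":0,"dy":0,"dz":0,"wx":0,"wy":0,"wz":0,"jaw":0},
])

```text
time: 4.65
tool_pos: [0.4708, -0.3613, 0.1074]
tcp_rot: [2.536, 1.854, -0.0]
wrist_force: [-3.4, -1.1, -1.6]
width: -0.001
```

```bash
python3 - <<'E'
from h import *
plan([.4737,-.36,.107],-.30,3)
E
```

```text
t 4.65 pos [ 0.4708 -0.3613  0.1074] F [-3.43 -1.13 -1.64] w -0.001
yaw -0.309 zaxis [-0. -0. -1.]
shift units [0.07 0.08 0.01] per row [0.023 0.027 0.004]  turn units [-0.    0.   -0.08]
```

>>> apply_moves([
  {"dx":0,"dy":0.06,"dz":0,"wx":0,"wy":0,"wz":0,"jaw":0},
  {"dx":0,"dy":0,"dz":0,"wx":0,"wy":0,"wz":0,"jaw":0},
])

```text
time: 4.85
tool_pos: [0.4722, -0.3617, 0.1073]
tcp_rot: [-2.536, -1.854, 0.0]
wrist_force: [-3.8, -2.0, -1.6]
width: -0.0
```

>>> apply_moves([
  {"dx":0,"dy":0.05,"dz":0,"wx":0,"wy":0,"wz":0,"jaw":0},
  {"dx":0,"dy":0,"dz":0,"wx":0,"wy":0,"wz":0,"jaw":0},
])

```text
time: 5.05
tool_pos: [0.4736, -0.3622, 0.1074]
tcp_rot: [-2.536, -1.854, 0.0]
wrist_force: [-4.0, -1.9, -0.7]
width: 0.001
```

>>> apply_moves([
  {"dx":0,"dy":0.05,"dz":0,"wx":0,"wy":0,"wz":0,"jaw":0},
  {"dx":0,"dy":0,"dz":0,"wx":0,"wy":0,"wz":0,"jaw":0},
])

```text
time: 5.25
tool_pos: [0.475, -0.3625, 0.1073]
tcp_rot: [-2.536, -1.853, 0.0]
wrist_force: [-4.5, -2.6, -0.8]
width: 0.0
```

>>> apply_moves([
  {"dx":0,"dy":0.05,"dz":0,"wx":0,"wy":0,"wz":0,"jaw":0},
  {"dx":0,"dy":0,"dz":0,"wx":0,"wy":0,"wz":0,"jaw":0},
])

```text
time: 5.45
tool_pos: [0.4765, -0.363, 0.1074]
tcp_rot: [-2.537, -1.853, 0.0]
wrist_force: [-5.2, -3.0, -0.3]
width: -0.003
```

>>> apply_moves([
  {"dx":0,"dy":0.04,"dz":0,"wx":0,"wy":0,"wz":0,"jaw":0},
  {"dx":0,"dy":0,"dz":0,"wx":0,"wy":0,"wz":0,"jaw":0},
])

```text
time: 5.65
tool_pos: [0.4769, -0.3631, 0.1071]
tcp_rot: [-2.535, -1.853, 0.002]
wrist_force: [-6.3, -1.6, 0.4]
width: -0.001
```

>>> apply_moves([
  {"dx":0,"dy":0.04,"dz":0,"wx":0,"wy":0,"wz":0,"jaw":0},
  {"dx":0,"dy":0,"dz":0,"wx":0,"wy":0,"wz":0,"jaw":0},
])

```text
time: 5.85
tool_pos: [0.4774, -0.3633, 0.1069]
tcp_rot: [-2.534, -1.852, 0.003]
wrist_force: [-7.6, -1.4, 0.8]
width: -0.002
```

```bash
python3 - <<'E'
from h import *
from workcell import cams
plan([.4737,-.36,.107],-.30,3)
c=cams.read_camera("side"); np.savez("side3.npz",**c)
r=c["color"][130:280,230:430]; cv2.imwrite("pics/side3.png",cv2.resize(r[...,::-1],(800,600),interpolation=cv2.INTER_CUBIC))
m=colmask(c,"red"); w=np.zeros_like(m); w[175:235,270:332]=1; m&=w.astype(bool)
Q=pts(c,m,.128); vx,vy,x0,y0=cv2.fitLine(Q[:,:2].astype(np.float32),cv2.DIST_HUBER,0,.01,.01).ravel()
print(m.sum(),"rod yaw",np.arctan2(-vx*np.sign(vy),abs(vy)))
P=pts(c,m); vx,vy,x0,y0=cv2.fitLine(P[:,:2].astype(np.float32),cv2.DIST_HUBER,0,.01,.01).ravel()
print("depth rod yaw",np.arctan2(-vx*np.sign(vy),abs(vy)))
E
```

```text
t 5.85 pos [ 0.4774 -0.3633  0.1069] F [-7.62 -1.39  0.82] w -0.002
yaw -0.308 zaxis [-0.003  0.001 -1.   ]
shift units [ 0.07 -0.15 -0.  ] per row [ 0.022 -0.05  -0.001]  turn units [-0.03 -0.   -0.08]
201 rod yaw -0.0724382
depth rod yaw -0.12289209
```

View pics/side3.png

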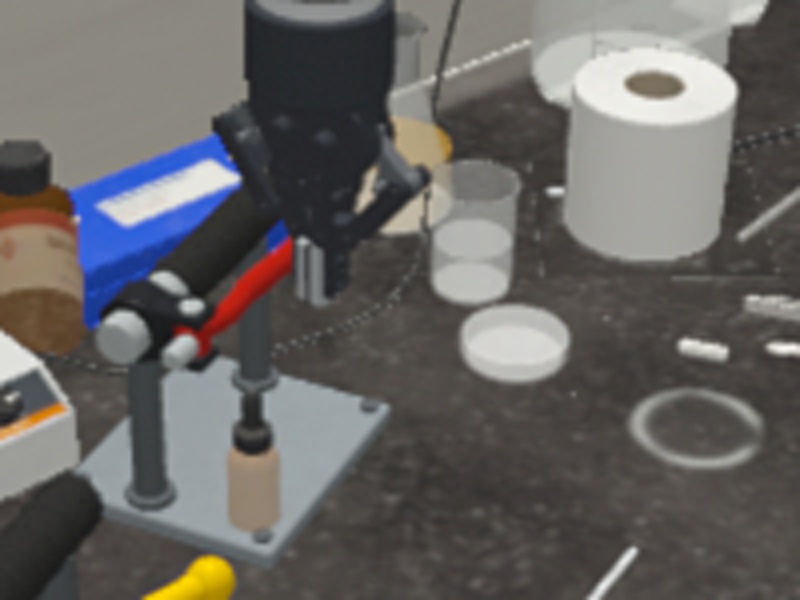

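```bash
python3 - <<'E'
from h import *
from workcell import bot
for f in("side0","side1","side2","side3"):
    c=dict(np.load(f+".npz")); m=colmask(c,"red"); w=np.zeros_like(m); w[175:235,270:332]=1; m&=w
    for nm,Q in(("plane",pts(c,m,.128)),("depth",pts(c,m))):
        Q=Q[(abs(Q[:,2]-.125)<.012)]; d0=np.linalg.norm(Q[:,:2]-[.514,-.272],axis=1)
        # section along rod 35..72 mm from pivot
        S=Q[(d0>.035)&(d0<.072)]
        vx,vy,x0,y0=cv2.fitLine(S[:,:2].astype(np.float32),cv2.DIST_L2,0,.01,.01).ravel()
        print(f,nm,len(S),"yaw",np.arctan2(-vx*np.sign(vy),abs(vy)).round(3),"centroid bearing",np.arctan2(*(S[:,:2].mean(0)-[.514,-.272])*[1,-1]).round(3))
s=bot.read_state(); print(s["wrist_force"],s["torque"],s["joint_torque"])
E
```

```text
side0 plane 96 yaw -0.406 centroid bearing -0.493
side0 depth 92 yaw -0.445 centroid bearing -0.489
side1 plane 96 yaw -0.406 centroid bearing -0.493
side1 depth 95 yaw -0.464 centroid bearing -0.49
side2 plane 92 yaw -0.323 centroid bearing -0.419
side2 depth 87 yaw -0.399 centroid bearing -0.424
side3 plane 80 yaw -0.089 centroid bearing -0.198
side3 depth 75 yaw -0.09 centroid bearing -0.202
[-7.8461712  -2.14371371  0.95006998] [-2.53328427e-01  1.20570676e+00 -1.41920088e-04] [ 3.64005446e+00 -4.61005926e+01 -3.57088852e+01  1.73217583e+00
 -1.60920046e+00 -1.79606286e-02]
```

The rod has swung about 0.29–0.32 rad and the force is climbing sharply, at about 8 N, so the lever is at its stop. I'll hold it there, release, and watch it return.

>>> apply_moves([
  {"dx":0,"dy":0.05,"dz":0,"wx":0,"wy":0,"wz":0,"jaw":0},
  {"dx":0,"dy":0,"dz":0,"wx":0,"wy":0,"wz":0,"jaw":0},
  {"dx":0,"dy":0,"dz":0,"wx":0,"wy":0,"wz":0,"jaw":0},
  {"dx":0,"dy":0,"dz":0,"wx":0,"wy":0,"wz":0,"jaw":0},
])

```text
time: 6.3
tool_pos: [0.478, -0.3635, 0.1067]
tcp_rot: [-2.533, -1.851, 0.004]
wrist_force: [-8.9, -0.7, 0.7]
width: -0.0
```

>>> apply_moves([
  {"dx":0,"dy":-0.3,"dz":0,"wx":0,"wy":0,"wz":0,"jaw":0},
  {"dx":0,"dy":-0.3,"dz":0,"wx":0,"wy":0,"wz":0,"jaw":0},
  {"dx":0,"dy":-0.3,"dz":0,"wx":0,"wy":0,"wz":0,"jaw":0},
  {"dx":0,"dy":-0.3,"dz":0,"wx":0,"wy":0,"wz":0,"jaw":0},
  {"dx":0,"dy":-0.25,"dz":0,"wx":0,"wy":0,"wz":0,"jaw":0},
])

```text
time: 6.8
tool_pos: [0.439, -0.3509, 0.108]
tcp_rot: [2.535, 1.852, 0.001]
wrist_force: [-1.4, -0.3, 0.4]
width: -0.001
```

>>> apply_moves([
  {"dx":0,"dy":0,"dz":0,"wx":0,"wy":0,"wz":0,"jaw":0},
  {"dx":0,"dy":0,"dz":0,"wx":0,"wy":0,"wz":0,"jaw":0},
  {"dx":0,"dy":0,"dz":0,"wx":0,"wy":0,"wz":0,"jaw":0},
  {"dx":0,"dy":0,"dz":0,"wx":0,"wy":0,"wz":0,"jaw":0},
])

```text
time: 7.2
tool_pos: [0.4393, -0.3512, 0.1076]
tcp_rot: [2.536, 1.853, 0.0]
wrist_force: [-0.2, -0.4, -0.0]
width: -0.001
```

```bash
cat >> h.py <<'E'
def rod(c):
    m=colmask(c,"red"); w=np.zeros_like(m); w[175:235,270:332]=1; m&=w
    for nm,Q in(("plane",pts(c,m,.128)),("depth",pts(c,m))):
        Q=Q[(abs(Q[:,2]-.125)<.012)]; d0=np.linalg.norm(Q[:,:2]-[.514,-.272],axis=1); S=Q[(d0>.035)&(d0<.072)]
        print(nm,len(S),"bearing",np.arctan2(*(S[:,:2].mean(0)-[.514,-.272])*[1,-1]).round(3))
E
python3 - <<'E'
from h import *
from workcell import cams
plan([.4774,-.3633,.107],-.308,3)
c=cams.read_camera("side"); np.savez("side4.npz",**c); rod(c)
E
```

```text
t 7.2 pos [ 0.4393 -0.3512  0.1076] F [-0.2  -0.38 -0.01] w -0.001
yaw -0.309 zaxis [ 0.001 -0.    -1.   ]
shift units [0.   1.33 0.02] per row [0.    0.444 0.006]  turn units [ 0.01  0.   -0.01]
plane 95 bearing -0.491
depth 92 bearing -0.488
```

The lever is fully out: bearing −0.49 as at the start, and force near 0. Pressing the second time.

>>> apply_moves([
  {"dx":0,"dy":0.3,"dz":0,"wx":0,"wy":0,"wz":0,"jaw":0},
  {"dx":0,"dy":0.25,"dz":0,"wx":0,"wy":0,"wz":0,"jaw":0},
  {"dx":0,"dy":0.25,"dz":0,"wx":0,"wy":0,"wz":0,"jaw":0},
  {"dx":0,"dy":0.2,"dz":0,"wx":0,"wy":0,"wz":0,"jaw":0},
  {"dx":0,"dy":0.15,"dz":0,"wx":0,"wy":0,"wz":0,"jaw":0},
])

```text
time: 7.75
tool_pos: [0.4717, -0.3618, 0.107]
tcp_rot: [-2.536, -1.854, 0.002]
wrist_force: [-5.6, -2.2, 0.2]
width: -0.0
```

>>> apply_moves([
  {"dx":0,"dy":0.1,"dz":0,"wx":0,"wy":0,"wz":0,"jaw":0},
  {"dx":0,"dy":0.07,"dz":0,"wx":0,"wy":0,"wz":0,"jaw":0},
  {"dx":0,"dy":0.07,"dz":0,"wx":0,"wy":0,"wz":0,"jaw":0},
  {"dx":0,"dy":0,"dz":0,"wx":0,"wy":0,"wz":0,"jaw":0},
])

```text
time: 8.15
tool_pos: [0.4772, -0.3636, 0.1068]
tcp_rot: [-2.534, -1.852, 0.004]
wrist_force: [-7.6, -1.7, 0.6]
width: 0.003
```

>>> apply_moves([
  {"dx":0,"dy":0.06,"dz":0,"wx":0,"wy":0,"wz":0,"jaw":0},
  {"dx":0,"dy":0.02,"dz":0,"wx":0,"wy":0,"wz":0,"jaw":0},
  {"dx":0,"dy":0,"dz":0,"wx":0,"wy":0,"wz":0,"jaw":0},
  {"dx":0,"dy":0,"dz":0,"wx":0,"wy":0,"wz":0,"jaw":0},
  {"dx":0,"dy":0,"dz":0,"wx":0,"wy":0,"wz":0,"jaw":0},
])

```text
time: 8.65
tool_pos: [0.4781, -0.3639, 0.1065]
tcp_rot: [-2.532, -1.851, 0.006]
wrist_force: [-10.4, -1.3, 0.8]
width: -0.003
```

```bash
python3 - <<'E'
from h import *
from workcell import cams
plan([.4774,-.3633,.107],-.308,3)
c=cams.read_camera("side"); np.savez("side5.npz",**c); rod(c)
a=dict(np.load("side0.npz"))["color"].astype(int); d=abs(a-c["color"]).max(2)
for n,(y0,y1,x0,x1) in dict(dropper=(225,264,285,302),weighing=(330,366,228,252),yellow=(266,320,214,292),screwdriver=(264,316,345,392)).items(): print(n,(d[y0:y1,x0:x1]>30).sum())
cv2.imwrite("pics/side5.png",c["color"][...,::-1])
E
```

```text
t 8.65 pos [ 0.4781 -0.3639  0.1065] F [-10.38  -1.29   0.78] w -0.003
yaw -0.308 zaxis [-0.006  0.002 -1.   ]
shift units [ 0.01 -0.03 -0.02] per row [ 0.004 -0.009 -0.006]  turn units [-0.06  0.   -0.  ]
plane 77 bearing -0.192
depth 73 bearing -0.192
dropper 0
weighing 0
yellow 0
screwdriver 0
```

View pics/side5.png

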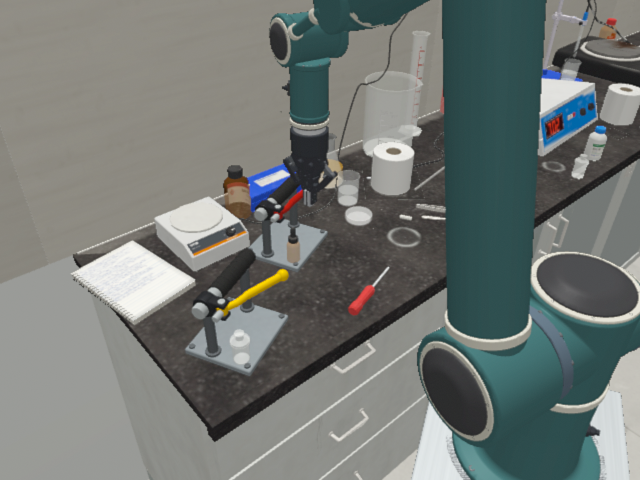

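The picture shows the red rod pressed in, with the fingers on it at (308,195). The dropper (293,245), weighing bottle (240,345), screwdriver (368,292) and yellow lever look unchanged. The force is steady at about 10 N, so I'm handing in.

```bash
python3 - <<'E'
from workcell import bot,job
print(job.finish_job()); s=bot.read_state(); print(s["time"],s["wrist_force"],s["tool_pos"])
E
```

```text
the job is handed in; nothing more can be done
None
the job is handed in; nothing more can be done
```

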